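# Drive a taper key tight into a sprocket hub

### The arm

A 6-joint arm with a two-finger parallel gripper is mounted at the origin on the work surface. World frame = base frame: x ahead of the robot, y to its left, z up, the work surface at z = 0. Lengths are in m, angles in rad, forces in N, time in s.
With the tool pointing down it reaches from about 0.35 to 0.775 m from the base axis. Payload 7.3 kg.
Tool frame: the origin (TCP) lies midway between the tips of the shut fingers; the grasp point (between the pads) lies robot.grasp_offset behind it (robot.grasp_offset is the distance from the TCP to the grasp point, in m); z points along the fingers, x is the direction in which the jaws open and shut, and the axes are right-handed (so a half turn about z gives the same grasp; the last joint's range is limited). The gripper opens to 92 mm and grips with 3 to 60 N. Pads are 19 mm wide; open, the fingers measure 130 mm over their backs; the gripper's body (75 mm by 190 mm) begins 47 mm behind the grasp point.
Start: joints at [-1.364, 0.342, 1.524, -0, 1.275, -0.146], TCP at [0.181, -0.493, 0.227] pointing down, gripper open.
Joint ranges: [-2.53, 2.53], [-0.77, 2.02], [0.04, 2.7], [-1, 4.14], [0.28, 2.66], [-3.11, 3.11]. Speed limits (rad/s): [2.57, 2.57, 3.14, 3.14, 3.14, 3.14].

### API

Orientations are given as [roll, pitch, yaw] about the fixed x, y, z axes, in that order (R = Rz(yaw) Ry(pitch) Rx(roll)).
In Python, from cell import robot gives the robot as it stands. The module is installed in compiled form; this text tells all that it offers.
- The arm moves only by the tool move_arm, never from a script. Its argument "increments" is a list of rows, each a list of 7 numbers: the finger opening in mm, from 0 to 91.8, then the shift along the tool's x, y, z in mm, then the turn, a rotation vector about the tool's x, y, z in rad. A call has 1 to 12 rows; each row shifts and turns the pose as measured when the row begins, along the tool's axes as they then stand; what a row does not reach is not made up. A row lasts 1/8 s, in which the tool goes at most 62.5 mm and 10.7 degrees, less where a joint would pass 70% of its speed; a pose out of reach is approached as far as the arm can. A call is refused whole if a number of a shift passes 62.5 or a number of a turn 0.188, either way. A call with a gripper value outside its range is refused whole. The fingers move at their own pace and stop on an object; "newtons" is the grip in N (left out, the last holds). Time passes only in rows, so rows that do not move let the fingers close. It gives the time, the measured TCP pose, the force and the opening at its end, in the units of the state.
- robot.observe(): the state, without advancing time (a new reading comes with each control period).
- robot.read_camera(name): name is "side" or "top" or "wrist"; returns a dict with "img" (384x512x3 uint8, red, green, blue), "fx", "fy", "cx", "cy" (pixels), "T" (4x4, takes a point from camera to world coordinates). Camera axes: x right, y down, z forward; pixel columns grow to the right and rows downward; lengths in m; the calibration is good to about 2 mm. A picture is of the moment at which its call begins. There is no depth.
- robot.hand_in(): hands the job in, once; it reports no verdict.
Trained networks look in the newest picture that a camera, given by its name, has taken for a name from the list of things; names that differ only in an ending like _2 or _b are one class to them, and where a whole thing is asked for, a point or a joint stands for the part that bears it (a point fixed in the world has none). Each returns a list of dicts, best first, with "conf" (0 to 1); they miss things now and then, are a little off and sometimes report something else, mostly with a low value. They report only what shows in the picture. A call takes as long as a camera call. They do not tell look-alikes from the thing itself.
- robot.look_for(thing, camera): "rect" ([left, top, width, height] in pixels, round what is visible of it).
The state is a dict: "time": time; "qpos": joint angles; "qvel": joint speeds; "joint_efforts": joint torques, N m; "tool_pos": TCP position; "tool_rot": TCP orientation; "contact_force": force on the tool from outside, world axes, zero at the start; "torque": the same for the moment, N m; "opening": finger opening in m.
Only numpy, scipy, OpenCV 4.12 (cv2) and the standard library are available. Lean on these libraries where they do the work, as an engineer would, in place of code of your own. Each camera call takes 0.05 s, during which the arm holds its last target.

### The job

Take the taper key from the rack, put it thin end down into the keyway of the sprocket hub on the gear reducer, its nose pointing outwards away from the shaft, and tap or push it down until it is wedged tight between hub and shaft. Drive it with a firm push of about 15 N on its head, no more than 20 N, so that the hub does not crack; then let go and leave the other things where they are.

Things in the scene. Friction and masses are not known exactly. Their poses are not given: they have to be found in the camera images.
- hub: Bare metal sprocket hub on the upright 26 mm square shaft of a grey gear reducer (foot 150 x 140 mm, motor along the hub's +x); fixed. Block 68 x 68 x 56 mm, toothed flange 116 mm across from 14 to 32 mm up. Origin: centre of its underside, 70 mm above the bench; z up. Shaft top flush with the hub's top. The keyway is open at the top, on the +x side of the shaft, 17 mm wide in y.
- keyway_mouth (a point): Middle of the keyway's opening in the hub's top, 17.25 mm along the hub's x and 56 mm above its origin. Inner wall: the shaft's upright face, hub x = 11.8 to 14.2 mm (it sits off-centre, unmeasured, different each time); outer wall: x = 21.5 mm at the top, 15.9 at the bottom, slope 1 in 10, yields 1 mm per 12 N. So the depth at which the key wedges varies by 24 mm and must be felt.
- key: Plain steel taper key, 0.12 to 0.2 kg, 85 mm long, hanging upright by its head in one of the rack's two pockets. Origin: middle of the thin, rounded lower end; z up to the head. Blade 60 mm long, 14 mm wide in y; -x face flat and upright at x = -3 mm, +x face slopes 1 in 10: 6 mm thick at the lower end, 12 mm under the head. In the keyway its x points as the hub's x.
- key_top (a point): Middle of the top face of the key's head, 85 mm above the key's origin, 4.5 mm along its x. Push here. Both walls are touched first with the lower end about 13 to 37 mm under the hub's top; a push of 15 N then drives it about 10 mm deeper, each N about 0.8 mm, and friction (about 0.6) keeps it wedged. A push under 12 N may leave it loose; over 20 N may crack the hub.
- key_nose (a point): End of the nose of the key's head, 22 mm along the key's x, 80 mm above its origin; the nose is on the sloping side. The head reaches from 60 to 85 mm above the origin, is 26 mm wide in y (grip it across these two sides) and spans x = -3 to 12 mm without the nose.
- rack: Black block 60 x 150 x 66 mm, fixed, with two pockets 16 x 17 mm at y = -40 and +40 mm, open at the top; the key hangs in one, the round pin in the other. Origin: centre of its underside; z up.
- pin: Round steel drift pin with a round head 26 mm across and 22 mm high, hanging in the other pocket of the rack; not needed. Origin: level with its lower end, 60 mm under the head.
- contactor: Grey and black contactor, 75 x 50 x 80 mm, loose on the bench to the right; not needed. Origin: centre of its underside.
- contactor_wide: Grey and black contactor, 75 x 70 x 80 mm, loose on the bench to the left; not needed. Origin: centre of its underside.
- spanner: Steel spanner lying on the bench to the right; not needed. Origin: on its underside, under the middle.
Things that resemble listed ones, but are neither listed nor needed, are in the scene too. What is shaped like the rack but red is not meant.

How it is judged:
By the outcome, as a careful person would: the job done as asked, in the order asked, and still so for the second after the job is handed in, with the robot touching nothing.
It also fails if it takes over 61 s, if anything falls off the work surface, if the arm or the gripper's body presses on something with over 40 N, if the wrist force passes 120 N, or if a joint passes its speed limit or range.

## Working session

There is one attempt and no reset: what is moved stays moved. The work goes in short steps, Python scripts to look and compute and a tool call to move; the robot and the scene stay as the last step left them, time stands still between calls to the robot, and variables do not carry over. Pictures are saved under pics/ and viewed, and the job is handed in when it is done.

Besides the shell and the picture viewer there is one more tool, called by a JSON object that holds its "op" and its "data", one argument or row to a line. move_arm: Moves the arm, as the interface text tells. Its arguments: {"type":"object","properties":{"increments":{"type":"array"},"newtons":{"type":"number"}},"required":["increments"]}

```bash
mkdir -p pics
python3 - <<'E'
from cell import robot
import cv2,pickle
print(robot.observe(), robot.grasp_offset)
d={}
for n in("side","top","wrist"):
    c=robot.read_camera(n); d[n]=c
    cv2.imwrite(f"pics/{n}0.png",c["img"][:,:,::-1]); print(n,c["fx"],c["fy"],c["cx"],c["cy"],c["T"])
    for t in("hub","key","rack","pin","keyway_mouth","key_top","key_nose"):
        try: print(t,[(r["rect"],round(r["conf"],2)) for r in robot.look_for(t,n)][:4])
        except Exception as e: print(t,e)
pickle.dump(d,open("cams0.pkl","wb"))
E
```

```text
{'time': 0.0, 'qpos': array([-1.36401878e+00,  3.42706589e-01,  1.52506086e+00, -1.52009487e-05,
        1.27542393e+00, -1.45994182e-01]), 'qvel': array([-0.00107728,  0.00033654,  0.00177441, -0.00167135, -0.00067317,
       -0.00062162]), 'joint_efforts': array([-2.52337195e-03, -4.31244707e+01, -2.44221228e+01,  7.15176109e-02,
        5.58408850e-02, -1.24109888e-04]), 'tool_pos': array([ 0.18131632, -0.4922306 ,  0.22603806]), 'tool_rot': array([-3.14137446e+00,  1.58383131e-03, -1.21801999e+00]), 'contact_force': array([ 0.0104    , -0.36057048,  1.06064401]), 'torque': array([-0.02884019, -0.02769886, -0.01487908]), 'opening': 0.09179739520306786} 0.0188
side 486.10804793865475 486.10804793865475 243.6388479853504 197.93234781925577 [[-0.99609034 -0.02906319  0.08342284  0.49877503]
 [-0.08646957  0.51408285 -0.85337087  1.00066382]
 [-0.01808457 -0.85724801 -0.51458604  0.70289147]
 [ 0.          0.          0.          1.        ]]
hub [([252.6, 143.4, 41.5, 33.6], 0.74)]
key [([252.3, 223.4, 13.8, 13.5], 0.42), ([250.5, 145.3, 43.7, 32.7], 0.35)]
rack [([242.6, 226.6, 45.7
[... 614 characters left out ...]
]]
hub [([298.2, 193.1, 35.6, 31.9], 0.91)]
key []
rack [([115.2, 152.5, 43.8, 20.5], 0.96), ([203.8, 238.3, 47.6, 37.9], 0.85), ([223.8, 119.5, 41.4, 21.0], 0.68), ([185.9, 195.2, 51.3, 28.0], 0.61)]
pin []
keyway_mouth [([295.1, 192.3, 36.2, 34.5], 0.78)]
key_top []
key_nose [([216.7, 200.5, 11.5, 7.3], 0.64), ([302.6, 192.4, 27.7, 32.7], 0.36)]
wrist 304.2843696184093 304.2843696184093 257.3819700338826 191.6026474199231 [[ 0.34559764 -0.89152579 -0.29282083  0.260837  ]
 [-0.93838221 -0.32868987 -0.1067792  -0.46303304]
 [-0.00105083  0.3116805  -0.95018638  0.38485568]
 [ 0.          0.          0.          1.        ]]
hub []
key []
rack []
pin []
keyway_mouth []
key_top []
key_nose []
```

View pics/side0.png

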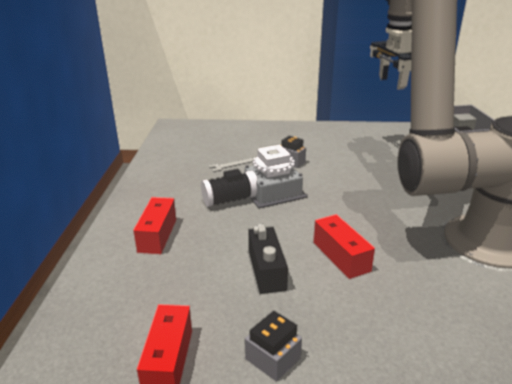

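View pics/top0.png

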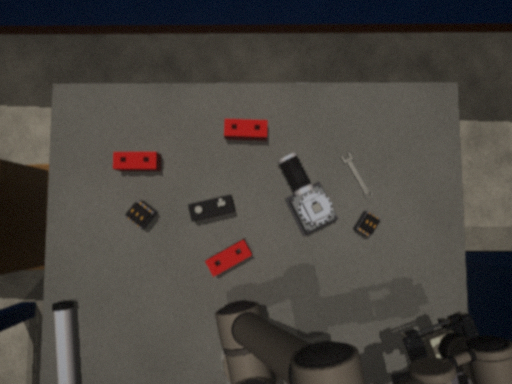

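Run:
```python
import cv2
a=cv2.imread("pics/side0.png")[120:310,120:390]; cv2.imwrite("pics/side0c.png",cv2.resize(a,None,fx=2.9,fy=2.9,interpolation=3))
a=cv2.imread("pics/top0.png")[110:290,170:370]; cv2.imwrite("pics/top0c.png",cv2.resize(a,None,fx=3.3,fy=3.3,interpolation=3))
```

```text
(no output)
```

View pics/side0c.png

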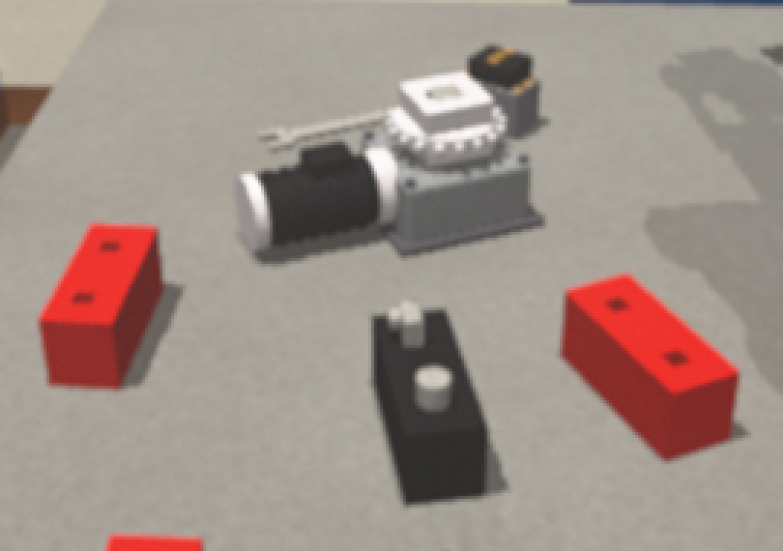

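View pics/top0c.png

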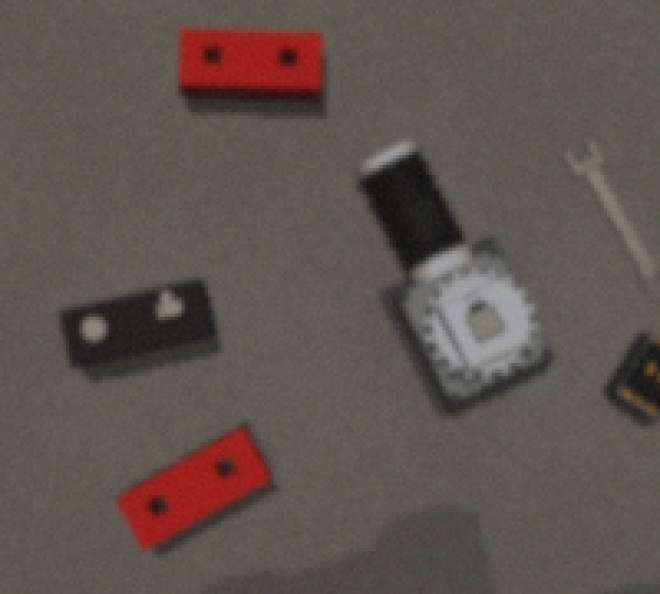

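The side picture shows the black rack with the key head (256,230) and the round pin (269,253). In the top picture the key is at (221,203) with its nose towards image-up, and the pin is at (198,209). The hub is at (314,207) with its motor up-left. Look-alikes are the three red racks at (246,129), (136,161) and (230,258), and the pin's head. I choose the black rack's head with the nose.

```bash
cat > h.py <<'E'
import numpy as np,cv2,pickle
from scipy.spatial.transform import Rotation as Rn
def ray(c,u,v,z):
    d=c["T"][:3,:3]@np.array([(u-c["cx"])/c["fx"],(v-c["cy"])/c["fy"],1]); o=c["T"][:3,3]
    return o+d*(z-o[2])/d[2]
def proj(c,P):
    P=np.atleast_2d(P); q=(P-c["T"][:3,3])@c["T"][:3,:3]
    return np.c_[c["fx"]*q[:,0]/q[:,2]+c["cx"],c["fy"]*q[:,1]/q[:,2]+c["cy"]]
def RT(s): return Rn.from_euler("xyz",s["tool_rot"])
E
python3 - <<'E'
from h import *
d=pickle.load(open("cams0.pkl","rb"));c=d["top"]
for n,u,v,z in[("key",170+168/3.3,110+305/3.3,.085),("pin",170+93/3.3,110+328/3.3,.085),("rackTL",170+62/3.3,110+312/3.3,.066),("rackTR",170+202/3.3,110+280/3.3,.066),("hubshaft",170+484/3.3,110+322/3.3,.126),("motor",170+388/3.3,110+155/3.3,.07)]:
    print(n,ray(c,u,v,z).round(4))
c=d["side"]
for n,u,v,z in[("pin",269,249,.088),("hub",275.5,153,.126),("key",120+408/2.9,120+310/2.9,.091)]: print(n,ray(c,u,v,z).round(4))
w=d["wrist"];from cell import robot;s=robot.observe();R=RT(s).as_matrix();print((R.T@(w["T"][:3,3]-s["tool_pos"])).round(4),(R.T@w["T"][:3,:3]).round(3))
E
```

```text
key [0.5503 0.1102 0.085 ]
pin [0.5267 0.1867 0.085 ]
rackTL [0.5438 0.222  0.066 ]
rackTR [0.5771 0.0768 0.066 ]
hubshaft [ 0.5319 -0.2051  0.126 ]
motor [ 0.7075 -0.1168  0.07  ]
pin [0.5276 0.1844 0.088 ]
hub [ 0.5263 -0.1974  0.126 ]
key [0.5493 0.1084 0.091 ]
[-0.0004 -0.0848 -0.1581] [[ 1.     0.    -0.001]
 [-0.     0.95   0.312]
 [ 0.001 -0.312  0.95 ]]
```

```bash
cat >> h.py <<'E'
def plan(p,yaw,s=None):
    if s is None:
        from cell import robot; s=robot.observe()
    R=RT(s); T=Rn.from_euler("xyz",[np.pi,0,yaw])
    d=R.inv().apply(np.array(p)-s["tool_pos"])*1000; r=(R.inv()*T).as_rotvec()
    print("t",round(s["time"],2),"pos",s["tool_pos"].round(4),"rot",s["tool_rot"].round(4),"F",s["contact_force"].round(2),"op",round(s["opening"]*1000,1))
    print("shift mm",d.round(2),"rotvec",r.round(4))
E
python3 -c "
from h import *
plan([.545,-.198,.25],np.radians(-63.4))"
```

```text
t 1.2 pos [ 0.1814 -0.4927  0.2267] rot [ 3.1416e+00 -1.0000e-04 -1.2180e+00] F [ 0.71  0.29 -0.13] op 91.9
shift mm [-150.91 -443.02  -23.28] rotvec [ 0.000e+00 -1.000e-04 -1.115e-01]
```

{"op": "move_arm", "data": {
  "increments": [
    [91, -16.8, -49.2, -4, 0, 0, 0],
    [91, -16.8, -49.2, -4, 0, 0, 0],
    [91, -16.8, -49.2, -4, 0, 0, 0],
    [91, -16.8, -49.2, -4, 0, 0, 0],
    [91, -16.8, -49.2, -4, 0, 0, 0],
    [91, -16.8, -49.2, -2, 0, 0, 0],
    [91, -16.8, -49.2, -1, 0, 0, 0],
    [91, -16.8, -49.2, 0, 0, 0, 0],
    [91, -16.8, -49.2, 0, 0, 0, 0],
    [91, 0, 0, 0, 0, 0, -0.11],
    [91, 0, 0, 0, 0, 0, 0]
  ]
}}

```text
time: 2.58
tool_pos: [0.5569, -0.1894, 0.25]
tool_rot: [-3.141, -0.003, -1.109]
contact_force: [-1.1, -0.2, 0.3]
opening: 0.0911
```

```bash
cat > snap.py <<'E'
import sys
from h import *
from cell import robot
def snap(cam,name,crop=None,k=1.5):
    c=robot.read_camera(cam); c["s"]=robot.observe(); pickle.dump(c,open(name+".pkl","wb"))
    im=c["img"][:,:,::-1]
    if crop: x,y,w,hh=crop; im=im[y:y+hh,x:x+w]
    cv2.imwrite(f"pics/{name}.png",cv2.resize(im,None,fx=k,fy=k,interpolation=3)); return c
E
python3 -c "
from snap import *
snap('wrist','hub1')
plan([.545,-.198,.25],np.radians(-63.4))"
```

```text
t 2.62 pos [ 0.5568 -0.1895  0.25  ] rot [-3.1405e+00 -2.6000e-03 -1.1104e+00] F [ 0.16  0.69 -0.73] op 91.1
shift mm [ 2.36 14.39  0.02] rotvec [-0.0011 -0.0026 -0.0039]
```

View pics/hub1.png

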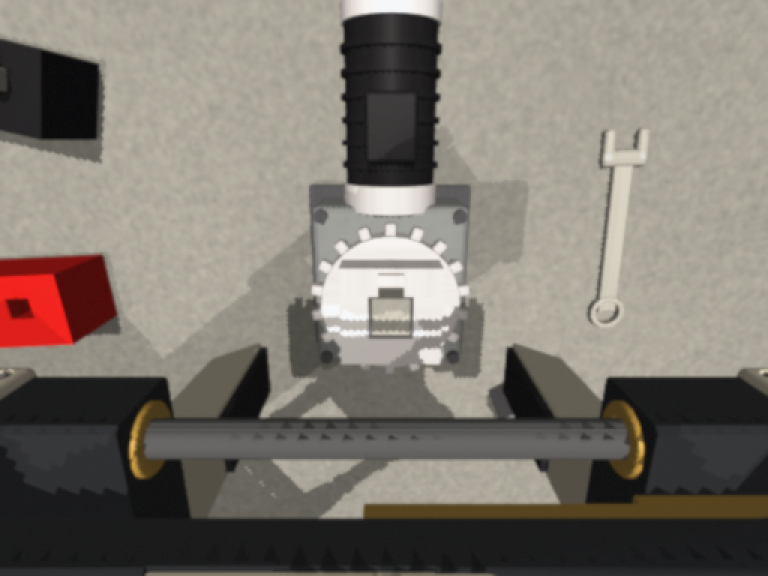

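The wrist picture shows the shaft's square at about (391,318) and the dark keyway slot at (391,292), at 1.5x zoom. The hub is nearly aligned with the image. I zoom in to measure it.

Run:
```python
from h import *
c=pickle.load(open("hub1.pkl","rb")); im=c["img"][150:250,195:325,::-1]
cv2.imwrite("pics/hub1c.png",cv2.resize(im,None,fx=6,fy=6,interpolation=cv2.INTER_CUBIC))
g=c["img"].astype(int).sum(2)//3
print(g[183:232,244:280:1][:, ::3])
```

```text
[[236 238 238 203 202 200 199 197 202 238 239 239]
 [236 238 238 235 236 235 233 232 233 238 239 238]
 [236 238 239 243 243 243 241 240 240 238 239 238]
 [236 238 239 243 244 244 241 240 241 238 239 238]
 [235 237 239 243 244 243 241 240 241 238 239 239]
 [236 237 239 243 244 243 241 241 241 238 239 238]
 [236 237 239 243 244 243 241 240 241 238 239 239]
 [235 237 238 238 238 237 236 235 237 238 239 239]
 [235 237 238 204 202 203 200 198 206 238 239 238]
 [235 237 237 139 135 135 134 133 153 238 239 239]
 [235 237 237 107 101 101 100 101 127 237 239 239]
 [235 237 237 101  95  97  95  95 120 237 239 239]
 [235 237 236 101  96  96  96  95 120 237 239 238]
 [235 235 234 103  95  96  95  95 123 235 236 238]
 [234 218 217 102  96  97  96  95 121 219 220 238]
 [229 153 159 112 112 112 109 110 118 159 153 238]
 [227 118 154 147 148 149 145 145 146 152 112 238]
 [226 117 169 167 168 170 166 166 167 169 112 237]
 [226 116 173 172 173 175 172 170 173 173 115 238]
 [226 118 172 172 175 173 173 171 174 172 113 238]
 [226 119 170 173 175 172 172 172 176 170 112 237]
 [226 118 171 172 175 171 171
[... 699 characters left out ...]
120 124 121 121 126 124 123 105 178]
 [179 114 127 122 133 130 124 131 135 123 111 190]
 [207 121 152 140 164 161 146 154 166 133 123 224]
 [234 137 187 180 191 187 190 191 190 165 135 242]
 [231 136 190 188 189 187 195 192 191 182 137 245]
 [197 113 138 140 138 137 144 141 143 140 133 230]
 [173 103 106 106 106 107 107 107 108 108 121 195]
 [170 123 123 122 123 123 123 122 122 122 131 172]
 [172 159 159 159 158 158 158 158 158 158 160 156]
 [173 171 172 172 171 171 171 171 171 171 171 142]
 [173 173 173 174 173 173 172 173 172 173 172 133]
 [174 173 173 173 173 173 173 173 173 173 170 131]
 [173 172 173 173 173 173 173 173 172 172 164 130]
 [173 173 173 173 173 173 172 173 172 172 158 130]]
```

View pics/hub1c.png

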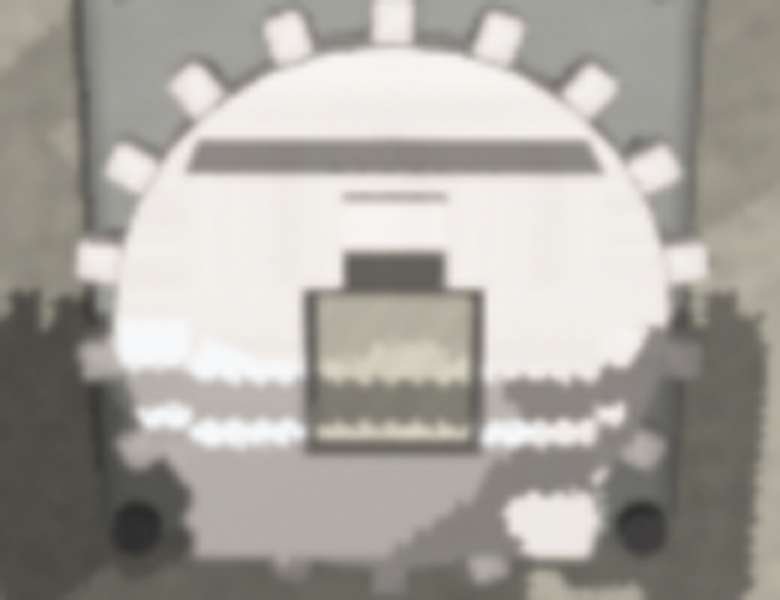

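Run:
```python
from h import *
c=pickle.load(open("hub1.pkl","rb")); g=c["img"].astype(float).mean(2)
print("col254/270 rows", g[170:182,250].round(), g[216:236,262].round())
print("cols: row195",g[195,248:275].round());print("row 205",g[205,240:282].round())
# x edge half-levels
P={}
for n,u,v in[("hubtop+x",262,178.9),("mouth_out",262,191.55),("shaftface",262,198.6),("farshaft",262,222.5)]:
    P[n]=ray(c,u,v,.126)
x=np.array([np.cos(np.radians(26.4)),np.sin(np.radians(26.4)),0])
for n in P: print(n,P[n].round(4),((P[n]-P["mouth_out"])@x*1000+21.5).round(2))
```

```text
col254/270 rows [237. 237. 226. 176. 141. 136. 135. 133. 152. 214. 235. 238.] [120. 120. 122. 124. 146. 191. 195. 144. 108. 123. 159. 172. 173. 173.
 173. 173. 173. 173. 173. 172.]
cols: row195 [237. 238. 237. 221. 149. 101.  95.  95.  96.  96.  97.  96.  96.  96.
  96.  95.  96.  95.  95.  95. 120. 185. 229. 238. 239. 239. 239.]
row 205 [237. 237. 237. 236. 227. 182. 119. 118. 157. 170. 171. 172. 172. 174.
 175. 175. 174. 173. 172. 174. 175. 174. 171. 172. 173. 175. 176. 175.
 174. 172. 170. 169. 163. 137. 112. 159. 225. 236. 237. 237. 237. 237.]
hubtop+x [ 0.5635 -0.1907  0.126 ] 34.31
mouth_out [ 0.5521 -0.1965  0.126 ] 21.5
shaftface [ 0.5455 -0.1998  0.126 ] 14.21
farshaft [ 0.5227 -0.2113  0.126 ] -11.36
```

```bash
cat >> h.py <<'E'
def cross(p,lev):
    # first subpixel crossing of level
    for i in range(len(p)-1):
        if (p[i]-lev)*(p[i+1]-lev)<=0 and p[i]!=p[i+1]: return i+(p[i]-lev)/(p[i]-p[i+1])
E
python3 - <<'E'
from h import *
c=pickle.load(open("hub1.pkl","rb")); g=c["img"].astype(float).mean(2)
def fit(pts):
    P=np.array([ray(c,u,v,.126)[:2] for u,v in pts]); d=P-P.mean(0); U=np.linalg.svd(d)[2][0]
    print(np.degrees(np.arctan2(U[1],U[0])).round(2), P.mean(0).round(4), (d@[-U[1],U[0]]*1000).std().round(3), len(pts))
fit([(u,176+cross(g[176:183,u],185)) for u in range(230,292)])   # hub +x top edge
fit([(u,189+cross(g[189:195,u],168)) for u in range(254,267)])   # mouth outer
fit([(u,196+cross(g[196:201,u],134)) for u in range(254,267)])   # shaft face
fit([(248+cross(g[v,248:256],166),v) for v in range(193,198)])
fit([(264+cross(g[v,264:274],170),v) for v in range(193,198)])
fit([(241+cross(g[v,241:247],175),v) for v in range(200,222)])
fit([(274+cross(g[v,274:279],175),v) for v in range(200,222)])
E
```

```text
-63.65 [ 0.5632 -0.1892] 0.038 62
-63.25 [ 0.5512 -0.1947] 0.013 13
-64.02 [ 0.5446 -0.198 ] 0.027 13
-156.93 [ 0.5444 -0.1891] 0.056 5
-149.66 [ 0.5518 -0.204 ] 0.05 5
-156.9 [ 0.5266 -0.1901] 0.562 22
-150.0 [ 0.5403 -0.2175] 0.506 22
```

```bash
python3 -c "
from h import *
plan([.55,.11,.20],np.radians(-72.7))"
```

```text
t 2.62 pos [ 0.5568 -0.1895  0.25  ] rot [-3.1405e+00 -2.6000e-03 -1.1104e+00] F [ 0.16  0.69 -0.73] op 91.1
shift mm [-271.48 -126.88   49.48] rotvec [-0.0013 -0.0025  0.1584]
```

{"op": "move_arm", "data": {
  "increments": [
    [50, -45.2, -21.1, 0, 0, 0, 0],
    [50, -45.2, -21.1, 0, 0, 0, 0],
    [50, -45.2, -21.1, 0, 0, 0, 0],
    [50, -45.2, -21.1, 10, 0, 0, 0],
    [50, -45.2, -21.1, 20, 0, 0, 0],
    [50, -45.2, -21.1, 20, 0, 0, 0],
    [50, 0, 0, 0, 0, 0, 0.158],
    [50, 0, 0, 0, 0, 0, 0]
  ]
}}

```text
time: 3.62
tool_pos: [0.5516, 0.1121, 0.1991]
tool_rot: [-3.137, -0.004, -1.301]
contact_force: [-0.3, 0.4, -0.2]
opening: 0.05
```

```bash
python3 -c "
from snap import *
c=snap('wrist','key1',None,1.5)
im=c['img'][120:260,170:350,::-1]
cv2.imwrite('pics/key1c.png',cv2.resize(im,None,fx=4.4,fy=4.2,interpolation=2))
plan([.55,.11,.20],np.radians(-72.7))
for n in ('key','pin'): print(robot.look_for(n,'wrist'))"
```

```text
t 3.67 pos [0.5515 0.112  0.199 ] rot [-3.1372 -0.0033 -1.2993] F [-0.15 -0.23  0.11] op 50.1
shift mm [ 1.58  1.94 -1.04] rotvec [-0.0043 -0.0034 -0.0304]
[{'rect': [243.4, 172.2, 28.7, 32.6], 'conf': 0.86}]
[{'rect': [160.9, 174.4, 31.7, 29.7], 'conf': 0.71}]
```

View pics/key1.png

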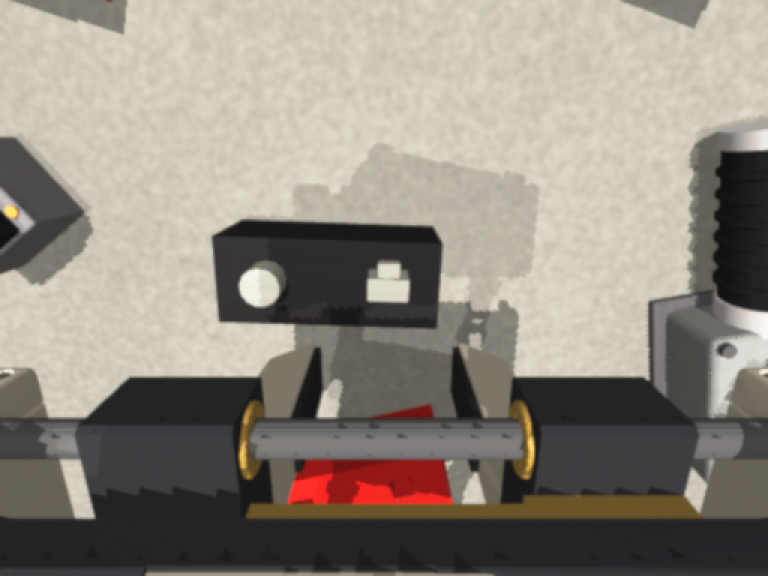

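View pics/key1c.png

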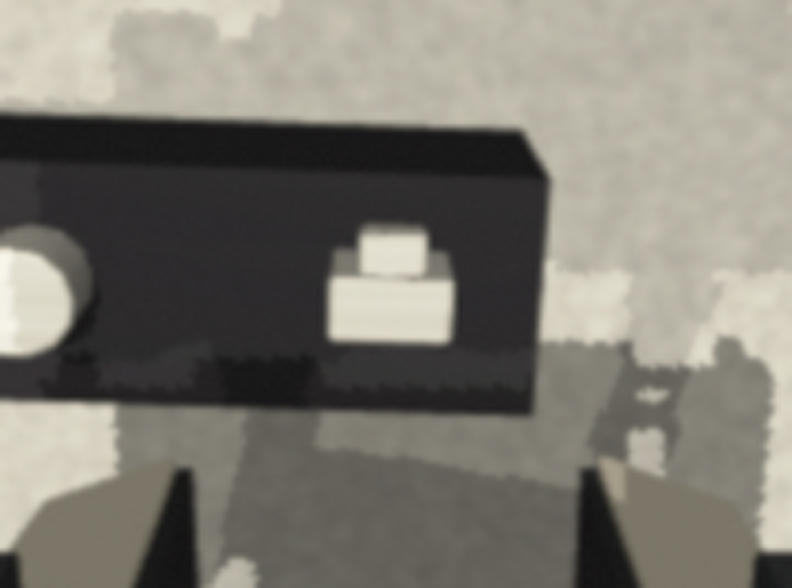

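The close crop confirms the rectangular head with the nose pointing image-up at about (390,270) at 1.5x, in the black rack. The round pin is on the left at (262,287).

Run:
```python
from h import *
c=pickle.load(open("key1.pkl","rb")); g=c["img"].astype(float).mean(2)
s=c["s"];R=RT(s)
print(g[180:206,260].round());print(g[193,238:280].round())
def fit(pts,z):
    P=np.array([ray(c,u,v,z)[:2] for u,v in pts]); d=P-P.mean(0); U=np.linalg.svd(d)[2][0]
    print(np.degrees(np.arctan2(U[1],U[0])).round(2), P.mean(0).round(4), (d@[-U[1],U[0]]*1000).std().round(3), len(pts))
    return P.mean(0)
b=fit([(u,196+cross(g[196:206,u],120)) for u in range(248,270)],.091)
l=fit([(240+cross(g[v,240:250],120),v) for v in range(188,200)],.091)
r=fit([(268+cross(g[v,268:280],120),v) for v in range(188,200)],.091)
# rack bottom edge
fit([(u,210+cross(g[210:222,u],60)) for u in range(190,220)],.066)
fit([(u,150+cross(g[150:168,u],24)) for u in range(160,280)],.066)
print("width mm",np.linalg.norm(l-r)*1000)
y=np.radians(-74);xk=np.array([-np.sin(y),np.cos(y)])
print(b,(l+r)/2)
```

```text
[220. 218. 218. 218. 213. 193. 191. 208. 215. 216. 214. 217. 218. 216.
 213. 212. 211. 211. 213. 213. 197. 134.  75.  55.  54.  55.]
[ 44.  44.  44.  44.  45.  59. 116. 185. 212. 215. 216. 215. 216. 216.
 216. 216. 216. 215. 216. 216. 216. 216. 216. 216. 216. 216. 216. 216.
 217. 216. 216. 216. 216. 207. 168.  93.  46.  44.  44.  44.  45.  44.]
-76.4 [0.5408 0.1083] 0.022 22
-165.75 [0.5445 0.1232] 0.021 12
-167.09 [0.5514 0.0979] 0.057 12
-77.77 [0.5024 0.1554] 0.197 30Traceback (most recent call last):
  File "<stdin>", line 14, in <module>
TypeError: unsupported operand type(s) for +: 'int' and 'NoneType'
```

```bash
python3 -c "
from h import *
plan([.548,.1106,.070],np.radians(-76.4))"
```

```text
t 3.77 pos [0.5518 0.1115 0.1993] rot [-3.1365 -0.0036 -1.2995] F [ 0.21 -0.3  -0.16] op 50.0
shift mm [ -0.63   4.56 129.24] rotvec [-0.0051 -0.0036  0.0339]
```

{"op": "move_arm", "data": {
  "increments": [
    [50, -0.6, 4.2, 5, -0.005, -0.004, 0.034],
    [50, 0, 0, 45, 0, 0, 0],
    [50, 0, 0, 40, 0, 0, 0],
    [50, 0, 0, 20, 0, 0, 0],
    [50, 0, 0, 10, 0, 0, 0],
    [50, 0, 0, 0, 0, 0, 0]
  ]
}}

```text
time: 4.53
tool_pos: [0.5482, 0.1071, 0.077]
tool_rot: [-3.139, 0.0, -1.343]
contact_force: [0.6, 0.8, 0.4]
opening: 0.0499
```

```bash
python3 -c "
from snap import *
plan([.548,.1106,.070],np.radians(-76.4))
c=snap('side','side1',(200,190,120,90),5)"
```

```text
t 4.53 pos [0.5482 0.1071 0.077 ] rot [-3.1386e+00  4.0000e-04 -1.3429e+00] F [0.62 0.79 0.36] op 49.9
shift mm [-3.42 -0.53  7.03] rotvec [-0.003   0.0004 -0.0095]
```

View pics/side1.png

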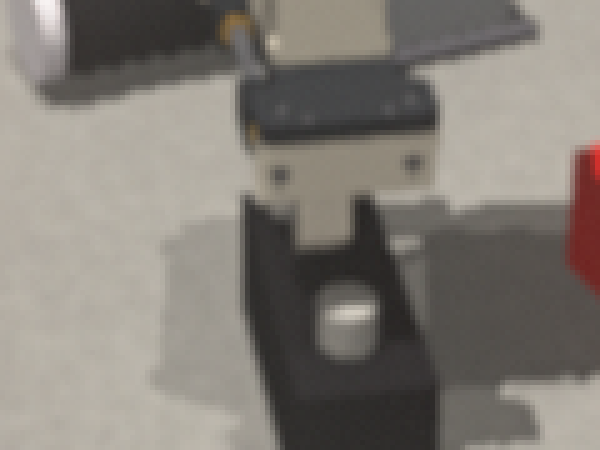

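The side view shows the fingers either side of the key, centred on the rack's width and clear of the pin. I make the correction and close.

{"op": "move_arm", "data": {
  "increments": [
    [50, -3.4, -0.5, 7, -0.003, 0, -0.0095],
    [50, 0, 0, 0, 0, 0, 0],
    [22, 0, 0, 0, 0, 0, 0],
    [22, 0, 0, 0, 0, 0, 0],
    [22, 0, 0, 0, 0, 0, 0],
    [22, 0, 0, 0, 0, 0, 0]
  ],
  "newtons": 40
}}

```text
time: 5.32
tool_pos: [0.55, 0.111, 0.0728]
tool_rot: [-3.136, -0.001, -1.333]
contact_force: [0.6, -0.0, -0.8]
opening: 0.0259
```

{"op": "move_arm", "data": {
  "increments": [
    [32, 0, 0, 0, 0, 0, 0],
    [32, 0, 1.5, 4, -0.004, 0, 0],
    [32, 0, 0, 0, 0, 0, 0],
    [22, 0, 0, 0, 0, 0, 0],
    [22, 0, 0, 0, 0, 0, 0],
    [22, 0, 0, 0, 0, 0, 0]
  ]
}}

```text
time: 6.08
tool_pos: [0.5484, 0.1106, 0.0684]
tool_rot: [-3.14, -0.001, -1.333]
contact_force: [0.2, -0.8, 0.7]
opening: 0.0256
```

```bash
python3 -c "
from h import *
plan([.548,.1106,.20],np.radians(-63.5))"
```

```text
t 6.08 pos [0.5484 0.1106 0.0684] rot [-3.1402e+00 -7.0000e-04 -1.3326e+00] F [ 0.17 -0.77  0.71] op 25.6
shift mm [ 2.0000e-02  2.3000e-01 -1.3156e+02] rotvec [-0.0013 -0.0009 -0.2243]
```

{"op": "move_arm", "data": {
  "increments": [
    [22, 0, 0, -15, 0, 0, 0],
    [22, 0, 0, -30, 0, 0, 0],
    [22, 0, 0, -45, 0, 0, 0],
    [22, 0, 0, -45, 0, 0, -0.11],
    [22, 0, 0, -25, 0, 0, -0.11],
    [22, 0, 0, 0, 0, 0, 0]
  ]
}}

```text
time: 6.82
tool_pos: [0.5477, 0.1107, 0.2374]
tool_rot: [-3.139, -0.001, -1.107]
contact_force: [-0.4, -1.3, -2.6]
opening: 0.026
```

```bash
python3 -c "
from snap import *
c=snap('wrist','held1')
plan([.5482,-.197,.225],np.radians(-63.6))"
```

```text
t 6.88 pos [0.5471 0.1107 0.236 ] rot [-3.1413e+00 -5.0000e-04 -1.1084e+00] F [ 0.13 -0.26 -2.49] op 25.5
shift mm [275.88 136.27  11.12] rotvec [-0.0002 -0.0005  0.0017]
```

View pics/held1.png

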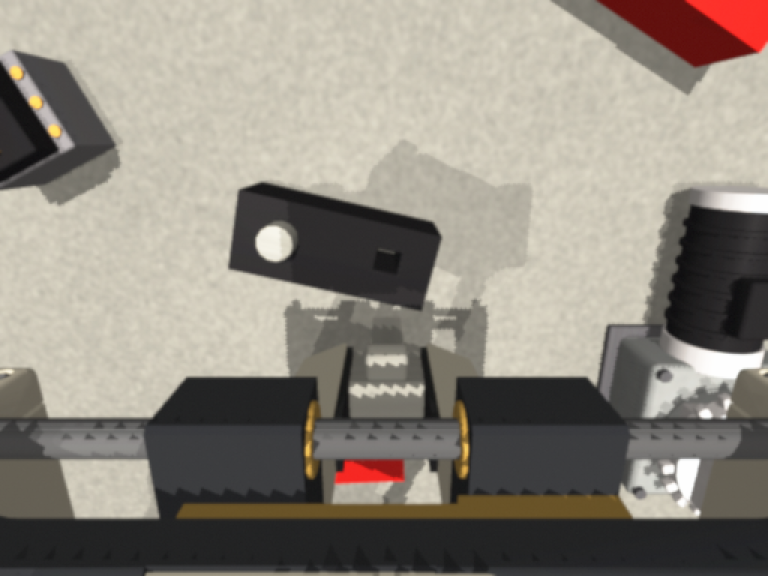

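Run:
```python
from h import *
c=pickle.load(open("hub1.pkl","rb"))
th=np.radians(26.45); x=np.array([np.cos(th),np.sin(th)]); y=np.array([-x[1],x[0]])
m=ray(c,260.2,191.55,.126)[:2]; f=ray(c,260.2,198.6,.126)[:2]
print("mouth s",m@x,"face s",f@x,"t",m@y,f@y)
t=(m@y+f@y)/2; s=f@x+.0007+.0079
p=s*x+t*y; print("TCP target",p)
plan([*p,.225],th-np.pi/2)
# check nose prediction in held1
h=pickle.load(open("held1.pkl","rb")); S=h["s"]; R=RT(S)
for n,k in [("nose end top? z85",(22,0,85)),("z80",(22,0,80)),("z75",(22,0,75)),("head +x top edge",(12,0,85)),("head -x top",(-3,0,85)),("head +x L",(12,13,85)),("head+x R",(12,-13,85))]:
    k=np.array(k,float); tool=np.array([-k[1],-(k[0]-4.9),-(k[2]-62.4)])/1000
    print(n,(proj(h,S["tool_pos"]+R.apply(tool))).round(1))
im=h["img"][215:295,200:320,::-1];cv2.imwrite("pics/held1c.png",cv2.resize(im,None,fx=6,fy=6,interpolation=2))
```

```text
mouth s 0.4067465249671647 face s 0.39945531576215415 t -0.4200527558189415 -0.42007678420105304
TCP target [ 0.55244532 -0.19433918]
t 6.88 pos [0.5471 0.1107 0.236 ] rot [-3.1413e+00 -5.0000e-04 -1.1084e+00] F [ 0.13 -0.26 -2.49] op 25.5
shift mm [275.39 131.28  11.12] rotvec [-0.0002 -0.0005  0.0008]
nose end top? z85 [[258.  236.1]]
z80 [[258.  231.8]]
z75 [[258.  227.7]]
head +x top edge [[258. 254.]]
head -x top [[257.9 279.4]]
head +x L [[232.4 254. ]]
head+x R [[283.6 254. ]]
```

View pics/held1c.png

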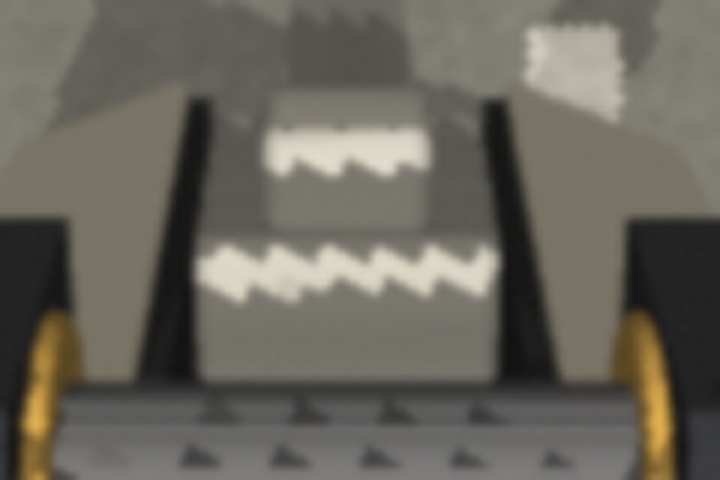

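The held picture agrees with the prediction to 0.7 px: the head's +x edge is at row 253.3 against 254.0, and the nose edge at 236 against 236.1. The key sits straight in the jaws, so I carry it to the hub.

{"op": "move_arm", "data": {
  "increments": [
    [22, 45.9, 21.9, 1, 0, 0, 0],
    [22, 45.9, 21.9, 1, 0, 0, 0],
    [22, 45.9, 21.9, 1, 0, 0, 0],
    [22, 45.9, 21.9, 1, 0, 0, 0],
    [22, 45.9, 21.9, 2, 0, 0, 0],
    [22, 45.9, 21.9, 2, 0, 0, 0],
    [22, 0, 0, 0, 0, 0, 0]
  ]
}}

```text
time: 7.75
tool_pos: [0.5456, -0.2013, 0.2152]
tool_rot: [3.128, 0.014, -1.122]
contact_force: [-0.4, 0.9, -2.0]
opening: 0.0252
```

```bash
python3 -c "
from h import *
plan([.5524,-.1943,.196],np.radians(26.45-90))"
```

```text
t 7.75 pos [ 0.5456 -0.2013  0.2152] rot [ 3.1279  0.0135 -1.1224] F [-0.38  0.94 -2.03] op 25.2
shift mm [-3.06 -9.42 19.07] rotvec [ 0.0137  0.0136 -0.0131]
```

{"op": "move_arm", "data": {
  "increments": [
    [22, -3.1, -9.4, 0, 0.0137, 0.0136, -0.013],
    [22, 0, 0, 0, 0, 0, 0],
    [22, 0, 0, 0, 0, 0, 0]
  ]
}}

```text
time: 8.12
tool_pos: [0.5524, -0.1906, 0.2129]
tool_rot: [3.141, 0.003, -1.108]
contact_force: [0.8, -0.0, -0.7]
opening: 0.0257
```

```bash
python3 -c "
from h import *
plan([.5524,-.1943,.196],np.radians(26.45-90))"
```

```text
t 8.12 pos [ 0.5524 -0.1906  0.2129] rot [ 3.1406  0.0035 -1.1084] F [ 0.75 -0.   -0.68] op 25.7
shift mm [ 3.33  1.65 16.88] rotvec [0.001  0.0035 0.0008]
```

{"op": "move_arm", "data": {
  "increments": [
    [22, 3.3, 1.6, 5, 0.001, 0.0035, 0.001],
    [22, 0, 0, 0, 0, 0, 0],
    [22, 0, 0, 0, 0, 0, 0]
  ]
}}

```text
time: 8.5
tool_pos: [0.5527, -0.1931, 0.2079]
tool_rot: [-3.141, -0.001, -1.108]
contact_force: [0.1, 0.5, -1.4]
opening: 0.0256
```

```bash
python3 -c "
from snap import *
plan([.5524,-.1943,.196],np.radians(26.45-90))
snap('side','s2',(210,100,120,90),5)
snap('wrist','w2',(190,150,140,110),5)
"
```

```text
t 8.5 pos [ 0.5527 -0.1931  0.2079] rot [-3.1413e+00 -6.0000e-04 -1.1076e+00] F [ 0.07  0.49 -1.37] op 25.6
shift mm [ 0.91  0.8  11.86] rotvec [-0.0003 -0.0006  0.0015]
```

View pics/s2.png

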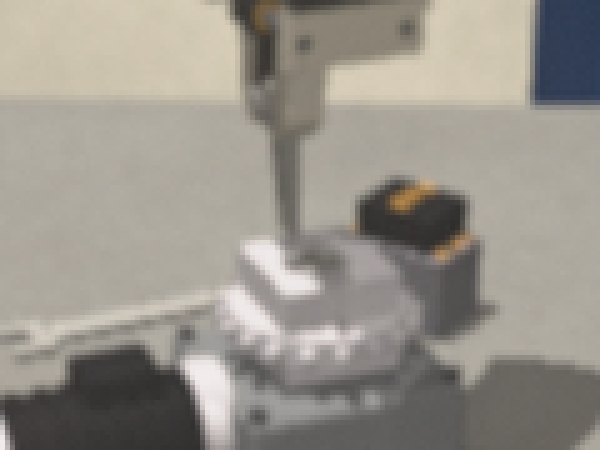

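View pics/w2.png

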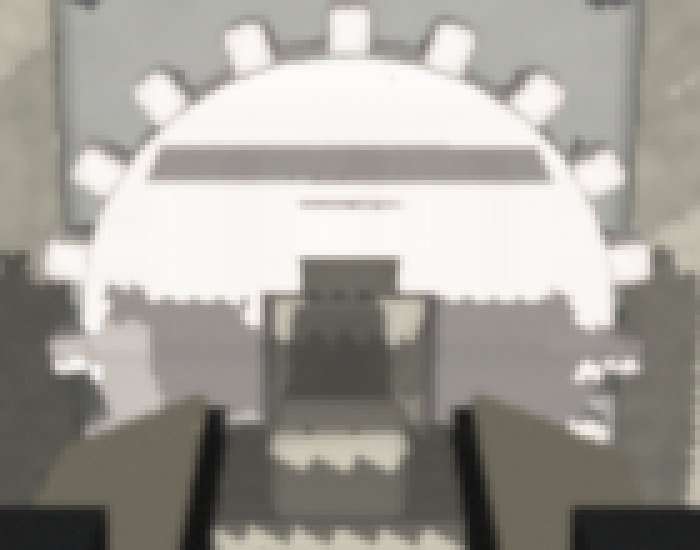

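Run:
```python
from h import *
c=pickle.load(open("w2.pkl","rb")); g=c["img"].astype(float).mean(2); S=c["s"]; R=RT(S)
print(g[196:212,259].round())
for v in (203,204,205,206): print(g[v,244:276].round())
# keyway dark edges
L=[244+cross(g[v,244:256],165) for v in (203,204,205,206)]; 
Rr=[266+cross(g[v,266:276],165) for v in (203,204,205,206)]
print(np.round(L,2),np.round(Rr,2)); mid=(np.mean(L)+np.mean(Rr))/2
def totool(P): return R.inv().apply(P-S["tool_pos"])*1000
vm=198+cross(g[198:205,259],165)
print("mid",mid,"row",vm,"mouth_out in tool",totool(ray(c,mid,vm,.126)).round(2))
# key head edges in tool at its height (85-62.4=22.6 above tcp)
def raytool(u,v,zt):
    d=R.inv().apply(c["T"][:3,:3]@np.array([(u-c["cx"])/c["fx"],(v-c["cy"])/c["fy"],1])); o=totool(c["T"][:3,3]); return o+d*(zt-o[2])/d[2]
for v in (254,256,258): 
  print(v,g[v,228:290].round())
h=pickle.load(open("hub1.pkl","rb"));S0=h["s"];print("hub1 pose",S0["tool_pos"],S0["tool_rot"])
print(proj(c,S["tool_pos"]+R.apply(np.array([[-7,-(x-4.9),62.4-z] for x,z in((4,10),(5,20),(8,50))])/1000)).round(1))
print(proj(c,S["tool_pos"]+R.apply(np.array([[7,-(x-4.9),62.4-z] for x,z in((4,10),(5,20),(8,50))])/1000)).round(1))
```

```text
[250. 250. 250. 250. 244. 182. 119. 107. 106. 106. 106. 106. 101.  95.
  98.  99.]
[247. 247. 248. 248. 245. 229. 150. 105. 106. 106. 107. 105. 107. 107.
 108. 107. 106. 106. 106. 106. 107. 107. 106. 105. 109. 155. 227. 245.
 247. 248. 249. 248.]
[247. 247. 248. 248. 246. 233. 152. 104. 105. 105. 106. 106. 107. 106.
 107. 106. 106. 106. 106. 106. 106. 106. 105. 102. 106. 165. 235. 246.
 247. 248. 249. 248.]
[247. 247. 248. 248. 247. 233. 158. 106. 105. 105. 106. 106. 106. 107.
 107. 106. 106. 105. 106. 106. 106. 106. 105. 103. 111. 171. 238. 247.
 248. 248. 249. 248.]
[247. 247. 247. 248. 246. 233. 158. 107. 105. 105. 106. 105. 105. 107.
 107. 106. 106. 106. 106. 105. 106. 105. 106. 105. 114. 174. 238. 247.
 247. 248. 248. 248.]
[249.81 249.84 249.9  249.91] [269.13 268.99 268.9  268.84]
mid 259.41692052990317 row 201.27225130890054 mouth_out in tool [ 0.99  2.35 81.83]
254 [ 22.  20.  21.  26.  51.  80.  89.  92.  92.  92.  93.  99. 107.  98.
  93.  92.  91.  92.  94.  95. 100. 105.  99.  95.  94.  95.  95.  95.
  96.  96.  96.  96.  95.  96.  95.  95.  95.  95.  96.  96.  95.  93.

[... 232 characters left out ...]
. 111. 106. 109.
 130. 164. 173. 164. 138. 123. 110. 105. 108. 129. 163. 163. 139. 122.
 111. 106. 105. 114. 140. 165. 162. 136. 119. 108. 104.  99.  85.  48.
  23.  19.  20.  22.  40.  70.]
258 [ 21.  19.  21.  39.  96. 157. 182. 191. 185. 178. 181. 191. 194. 194.
 194. 193. 189. 178. 167. 159. 184. 195. 195. 193. 189. 178. 167. 154.
 176. 192. 195. 195. 193. 189. 178. 166. 155. 175. 191. 195. 193. 189.
 179. 165. 141. 151. 184. 194. 194. 192. 185. 173. 155. 127.  98.  55.
  23.  21.  21.  22.  30.  61.]
hub1 pose [ 0.55684388 -0.18949659  0.25003251] [-3.14046131e+00 -2.56069041e-03 -1.11040829e+00]
[[248.9 212.9]
 [248.5 216.9]
 [247.  231.5]]
[[267.7 212.9]
 [268.1 216.9]
 [269.8 231.5]]
```

{"op": "move_arm", "data": {
  "increments": [
    [22, 1.2, 1.0, 8, 0, 0, 0.0015],
    [22, 0, 0, 0, 0, 0, 0],
    [22, 0, 0, 0, 0, 0, 0]
  ]
}}

```text
time: 8.98
tool_pos: [0.5522, -0.195, 0.1992]
tool_rot: [-3.141, -0.0, -1.11]
contact_force: [0.6, -0.1, -0.9]
opening: 0.0258
```

```bash
cat > st.py <<'E'
from h import *
from cell import robot
s=robot.observe(); th=np.radians(26.45); x=np.array([np.cos(th),np.sin(th)]); y=np.array([-x[1],x[0]])
# target TCP: s=.4080(+0.0001), t
p=.40790*x+(-.4200-.0003)*y
print("tip depth mm",round((.126-(s["tool_pos"][2]-.0624))*1000,2),"key in hub dx",round((s["tool_pos"][:2]-p)@x*1000,2),"dy",round((s["tool_pos"][:2]-p)@y*1000,2))
plan([*p,s["tool_pos"][2]],th-np.pi/2,s)
f=s["contact_force"]; print("F hub x",round(f[:2]@x,2),"y",round(f[:2]@y,2),"z",round(f[2],2))
E
python3 st.py
```

```text
tip depth mm -10.77 key in hub dx -0.37 dy -0.29
t 8.97 pos [ 0.5522 -0.195   0.1992] rot [-3.1414e+00 -4.0000e-04 -1.1097e+00] F [ 0.61 -0.12 -0.89] op 25.8
shift mm [-0.29 -0.37 -0.  ] rotvec [-0.0001 -0.0004 -0.0005]
F hub x 0.49 y -0.38 z -0.89
```

{"op": "move_arm", "data": {
  "increments": [
    [22, -0.2, -0.4, 3, 0, 0, 0],
    [22, 0, 0, 3, 0, 0, 0],
    [22, 0, 0, 0, 0, 0, 0]
  ]
}}

```text
time: 9.35
tool_pos: [0.5525, -0.1947, 0.1928]
tool_rot: [-3.141, -0.0, -1.11]
contact_force: [-0.4, -0.3, -1.9]
opening: 0.0261
```

```bash
python3 st.py
```

```text
tip depth mm -4.36 key in hub dx 0.06 dy -0.07
t 9.35 pos [ 0.5525 -0.1947  0.1928] rot [-3.1415e+00 -4.0000e-04 -1.1097e+00] F [-0.39 -0.32 -1.85] op 26.1
shift mm [-0.07  0.06 -0.  ] rotvec [-0.0001 -0.0004 -0.0005]
F hub x -0.49 y -0.11 z -1.85
```

{"op": "move_arm", "data": {
  "increments": [
    [22, 0, 0, 3, 0, 0, 0],
    [22, 0, 0, 2.5, 0, 0, 0],
    [22, 0, 0, 0, 0, 0, 0]
  ]
}}

```text
time: 9.72
tool_pos: [0.5525, -0.1946, 0.1869]
tool_rot: [-3.141, -0.0, -1.11]
contact_force: [-0.3, 0.5, -1.6]
opening: 0.0256
```

```bash
python3 st.py; python3 -c "
from snap import *
snap('wrist','w3',(190,150,140,110),5)"
```

```text
tip depth mm 1.53 key in hub dx 0.08 dy -0.06
t 9.72 pos [ 0.5525 -0.1946  0.1869] rot [-3.1415e+00 -4.0000e-04 -1.1096e+00] F [-0.3   0.53 -1.64] op 25.6
shift mm [-0.06  0.08 -0.  ] rotvec [-0.0001 -0.0004 -0.0005]
F hub x -0.03 y 0.6 z -1.64
```

View pics/w3.png

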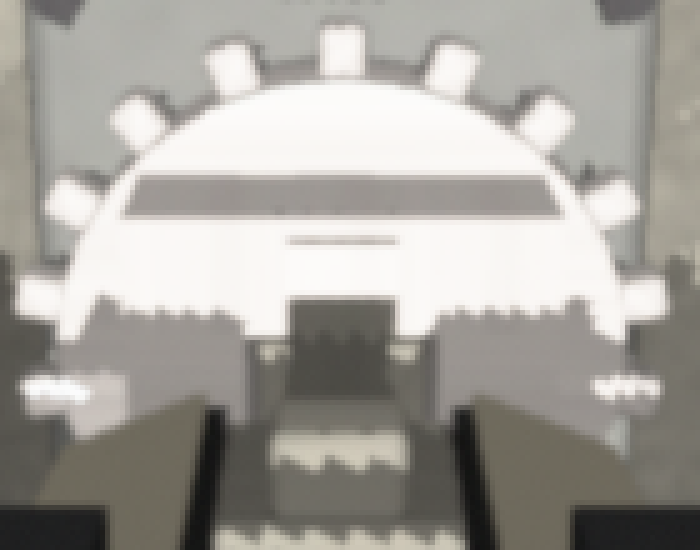

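The blade (cols 290–390) is over the keyway (290–398), centred, and no contact is felt. I keep lowering.

{"op": "move_arm", "data": {
  "increments": [
    [22, 0, 0, 2, 0, 0, 0],
    [22, 0, 0, 2, 0, 0, 0],
    [22, 0, 0, 1, 0, 0, 0],
    [22, 0, 0, 0, 0, 0, 0]
  ]
}}

```text
time: 10.28
tool_pos: [0.5526, -0.1947, 0.1817]
tool_rot: [-3.141, -0.001, -1.11]
contact_force: [0.4, -0.4, -1.0]
opening: 0.0255
```

```bash
python3 st.py
```

```text
tip depth mm 6.65 key in hub dx 0.17 dy -0.18
t 10.28 pos [ 0.5526 -0.1947  0.1817] rot [-3.1411e+00 -8.0000e-04 -1.1097e+00] F [ 0.36 -0.44 -1.01] op 25.5
shift mm [-0.18  0.17 -0.  ] rotvec [-0.0004 -0.0008 -0.0006]
F hub x 0.13 y -0.56 z -1.01
```

In the keyway at 6.6 mm depth, with no resistance.

{"op": "move_arm", "data": {
  "increments": [
    [22, 0, 0, 2, 0, 0, 0],
    [22, 0, 0, 2, 0, 0, 0],
    [22, 0, 0, 1, 0, 0, 0],
    [22, 0, 0, 0, 0, 0, 0]
  ]
}}

```text
time: 10.78
tool_pos: [0.5526, -0.1947, 0.1764]
tool_rot: [-3.141, -0.001, -1.11]
contact_force: [-0.0, 0.0, -1.2]
opening: 0.0251
```

```bash
python3 st.py
```

```text
tip depth mm 12.01 key in hub dx 0.11 dy -0.16
t 10.78 pos [ 0.5526 -0.1947  0.1764] rot [-3.1413e+00 -7.0000e-04 -1.1096e+00] F [-0.03  0.   -1.23] op 25.1
shift mm [-0.16  0.11 -0.  ] rotvec [-0.0003 -0.0007 -0.0004]
F hub x -0.03 y 0.01 z -1.23
```

{"op": "move_arm", "data": {
  "increments": [
    [22, 0, 0, 1, 0, 0, 0],
    [22, 0, 0, 1, 0, 0, 0],
    [22, 0, 0, 1, 0, 0, 0]
  ]
}}

```text
time: 11.15
tool_pos: [0.5525, -0.1949, 0.1734]
tool_rot: [-3.142, -0.001, -1.11]
contact_force: [-1.4, 0.2, -1.5]
opening: 0.0259
```

```bash
python3 st.py
```

```text
tip depth mm 15.0 key in hub dx -0.08 dy -0.28
t 11.15 pos [ 0.5525 -0.1949  0.1734] rot [-3.1415e+00 -1.0000e-03 -1.1097e+00] F [-1.43  0.23 -1.45] op 25.9
shift mm [-0.28 -0.07 -0.  ] rotvec [-0.0001 -0.001  -0.0006]
F hub x -1.18 y 0.84 z -1.45
```

{"op": "move_arm", "data": {
  "increments": [
    [22, 0, 0, 1, 0, 0, 0],
    [22, 0, 0, 1, 0, 0, 0],
    [22, 0, 0, 0, 0, 0, 0]
  ]
}}

```text
time: 11.52
tool_pos: [0.5523, -0.195, 0.1712]
tool_rot: [3.141, -0.001, -1.11]
contact_force: [-0.3, -0.4, -1.4]
opening: 0.0257
```

```bash
python3 st.py
```

```text
tip depth mm 17.24 key in hub dx -0.28 dy -0.29
t 11.53 pos [ 0.5523 -0.195   0.1712] rot [ 3.1412e+00 -9.0000e-04 -1.1098e+00] F [-0.32 -0.42 -1.45] op 25.7
shift mm [-0.29 -0.28 -0.  ] rotvec [ 0.0004 -0.0009 -0.0006]
F hub x -0.48 y -0.23 z -1.45
```

{"op": "move_arm", "data": {
  "increments": [
    [22, 0, 0, 1, 0, 0, 0],
    [22, 0, 0, 1, 0, 0, 0],
    [22, 0, 0, 0, 0, 0, 0]
  ]
}}

```text
time: 11.9
tool_pos: [0.5522, -0.1951, 0.169]
tool_rot: [3.141, -0.001, -1.11]
contact_force: [-1.6, -0.7, -1.0]
opening: 0.0256
```

```bash
python3 st.py
```

```text
tip depth mm 19.36 key in hub dx -0.42 dy -0.29
t 11.9 pos [ 0.5522 -0.1951  0.169 ] rot [ 3.1409e+00 -9.0000e-04 -1.1097e+00] F [-1.57 -0.69 -0.96] op 25.6
shift mm [-0.29 -0.42 -0.  ] rotvec [ 0.0007 -0.0009 -0.0005]
F hub x -1.72 y 0.08 z -0.96
```

{"op": "move_arm", "data": {
  "increments": [
    [22, 0, 0.1, 1, 0, 0, 0],
    [22, 0, 0.1, 1, 0, 0, 0],
    [22, 0, 0, 0, 0, 0, 0]
  ]
}}

```text
time: 12.28
tool_pos: [0.552, -0.1952, 0.1669]
tool_rot: [3.141, -0.001, -1.11]
contact_force: [-1.5, -1.1, -0.9]
opening: 0.0258
```

```bash
python3 st.py
```

```text
tip depth mm 21.5 key in hub dx -0.63 dy -0.31
t 12.28 pos [ 0.552  -0.1952  0.1669] rot [ 3.1409e+00 -9.0000e-04 -1.1097e+00] F [-1.48 -1.13 -0.93] op 25.8
shift mm [-0.31 -0.63 -0.  ] rotvec [ 0.0007 -0.0009 -0.0006]
F hub x -1.83 y -0.35 z -0.93
```

{"op": "move_arm", "data": {
  "increments": [
    [22, 0, 0.1, 1, 0, 0, 0],
    [22, 0, 0.1, 1, 0, 0, 0],
    [22, 0, 0.1, 1, 0, 0, 0],
    [22, 0, 0, 0, 0, 0, 0]
  ]
}}

```text
time: 12.78
tool_pos: [0.552, -0.1954, 0.1644]
tool_rot: [-3.141, -0.002, -1.11]
contact_force: [-0.5, -1.1, -0.3]
opening: 0.0256
```

```bash
python3 st.py
```

```text
tip depth mm 23.96 key in hub dx -0.7 dy -0.58
t 12.78 pos [ 0.552  -0.1954  0.1644] rot [-3.1414e+00 -2.0000e-03 -1.1097e+00] F [-0.51 -1.12 -0.33] op 25.6
shift mm [-0.58 -0.7  -0.  ] rotvec [-0.0002 -0.002  -0.0005]
F hub x -0.95 y -0.77 z -0.33
```

{"op": "move_arm", "data": {
  "increments": [
    [22, -0.3, 0.1, 1, 0, 0.002, 0],
    [22, 0, 0, 1, 0, 0, 0],
    [22, 0, 0, 0, 0, 0, 0]
  ]
}}

```text
time: 13.15
tool_pos: [0.552, -0.1955, 0.163]
tool_rot: [-3.141, -0.005, -1.11]
contact_force: [-1.1, -0.8, 0.4]
opening: 0.0257
```

```bash
python3 st.py
```

```text
tip depth mm 25.41 key in hub dx -0.73 dy -0.58
t 13.15 pos [ 0.552  -0.1955  0.163 ] rot [-3.1408 -0.0053 -1.1097] F [-1.11 -0.82  0.37] op 25.7
shift mm [-0.58 -0.73 -0.  ] rotvec [-0.0008 -0.0053 -0.0006]
F hub x -1.36 y -0.25 z 0.37
```

{"op": "move_arm", "data": {
  "increments": [
    [22, 0, 0, 2, 0, 0, 0],
    [22, 0, 0, 2, 0, 0, 0]
  ]
}}

```text
time: 13.4
tool_pos: [0.5523, -0.1958, 0.1599]
tool_rot: [-3.14, -0.007, -1.11]
contact_force: [-2.8, 0.1, 8.3]
opening: 0.0252
```

```bash
python3 st.py
```

```text
tip depth mm 28.49 key in hub dx -0.65 dy -1.02
t 13.4 pos [ 0.5523 -0.1958  0.1599] rot [-3.1402 -0.0067 -1.1097] F [-2.82  0.06  8.33] op 25.2
shift mm [-1.02 -0.65 -0.01] rotvec [-0.0014 -0.0067 -0.0006]
F hub x -2.5 y 1.31 z 8.33
```

Net push is about 9.5 N and the key is lightly wedged. I release it, rise, and shut the fingers to push on the head.

{"op": "move_arm", "data": {
  "increments": [
    [22, 0, 0, 0, 0, 0, 0],
    [50, 0, 0, 0, 0, 0, 0],
    [50, 0, 0, 0, 0, 0, 0],
    [50, 0, 0, 0, 0, 0, 0],
    [50, 0, 0, -15, 0, 0, 0],
    [50, 0, 0, -25, 0, 0, 0],
    [0, 0, 0, 0, 0, 0, 0],
    [0, 0, 0, 0, 0, 0, 0],
    [0, 0, 0, 0, 0, 0, 0],
    [0, 0, 0, 0, 0, 0, 0]
  ],
  "newtons": 20
}}

```text
time: 14.65
tool_pos: [0.5521, -0.1948, 0.2]
tool_rot: [-3.14, -0.004, -1.11]
contact_force: [-0.2, -0.3, 0.6]
opening: 0.0146
```

```bash
python3 st.py; python3 -c "
from snap import *
snap('side','s4',(210,100,120,90),5)
snap('wrist','w4',(190,150,140,110),5)"
```

```text
tip depth mm -11.57 key in hub dx -0.4 dy -0.05
t 14.65 pos [ 0.5521 -0.1948  0.2   ] rot [-3.1404 -0.0045 -1.1096] F [-0.23 -0.26  0.64] op 14.6
shift mm [-0.05 -0.4   0.  ] rotvec [-0.0012 -0.0045 -0.0004]
F hub x -0.32 y -0.13 z 0.64
```

View pics/s4.png

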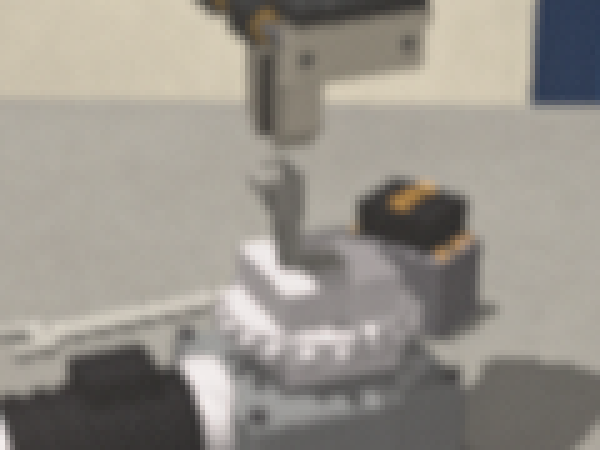

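View pics/w4.png

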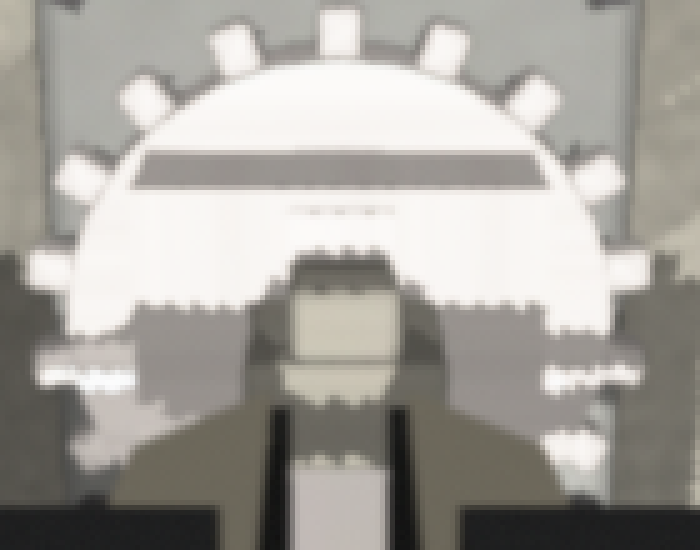

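The key stands upright in the keyway with its nose towards the motor (side view, left at (260,180)). I lower the shut fingers onto its head.

{"op": "move_arm", "data": {
  "increments": [
    [0, 0.7, 0.3, 6, -0.001, -0.0045, 0],
    [0, 0, 0, 5, 0, 0, 0],
    [0, 0, 0, 2, 0, 0, 0],
    [0, 0, 0, 0, 0, 0, 0]
  ]
}}

```text
time: 15.25
tool_pos: [0.5519, -0.1956, 0.1852]
tool_rot: [3.141, 0.002, -1.11]
contact_force: [0.1, -1.0, 0.9]
opening: 0.0008
```

```bash
python3 st.py
```

```text
tip depth mm 3.17 key in hub dx -0.93 dy -0.65
t 15.25 pos [ 0.5519 -0.1956  0.1852] rot [ 3.1408e+00  1.5000e-03 -1.1096e+00] F [ 0.14 -0.96  0.94] op 0.8
shift mm [-0.65 -0.93  0.  ] rotvec [ 0.0008  0.0015 -0.0005]
F hub x -0.31 y -0.92 z 0.94
```

{"op": "move_arm", "data": {
  "increments": [
    [0, 0, 0, 1.5, 0, 0, 0],
    [0, 0, 0, 1.5, 0, 0, 0]
  ]
}}

```text
time: 15.5
tool_pos: [0.5521, -0.1957, 0.1826]
tool_rot: [3.141, 0.001, -1.11]
contact_force: [-0.0, -0.8, 6.6]
opening: 0.0003
```

```bash
python3 st.py
```

```text
tip depth mm 5.8 key in hub dx -0.73 dy -0.88
t 15.5 pos [ 0.5521 -0.1957  0.1826] rot [ 3.1415e+00  6.0000e-04 -1.1096e+00] F [-0.04 -0.76  6.56] op 0.3
shift mm [-0.88 -0.73  0.  ] rotvec [ 0.0001  0.0006 -0.0005]
F hub x -0.38 y -0.67 z 6.56
```

{"op": "move_arm", "data": {
  "increments": [
    [0, 0, 0, 1.5, 0, 0, 0]
  ]
}}

```text
time: 15.62
tool_pos: [0.5526, -0.1962, 0.1823]
tool_rot: [-3.141, -0.001, -1.11]
contact_force: [-1.7, -0.5, 10.0]
opening: 0.0004
```

{"op": "move_arm", "data": {
  "increments": [
    [0, 0, 0, 1.5, 0, 0, 0]
  ]
}}

```text
time: 15.75
tool_pos: [0.553, -0.1966, 0.1822]
tool_rot: [-3.14, -0.004, -1.11]
contact_force: [-2.2, 0.6, 7.1]
opening: 0.0002
```

{"op": "move_arm", "data": {
  "increments": [
    [0, -0.4, 0, 2, -0.001, -0.004, 0]
  ]
}}

```text
time: 15.88
tool_pos: [0.5533, -0.1969, 0.182]
tool_rot: [-3.139, -0.003, -1.11]
contact_force: [-2.6, -0.8, 10.2]
opening: 0.0003
```

```bash
python3 st.py
```

```text
tip depth mm 6.37 key in hub dx -0.24 dy -2.45
t 15.88 pos [ 0.5533 -0.1969  0.182 ] rot [-3.1394e+00 -2.6000e-03 -1.1095e+00] F [-2.57 -0.81 10.24] op 0.3
shift mm [-2.45 -0.24 -0.01] rotvec [-0.0022 -0.0026 -0.0003]
F hub x -2.66 y 0.41 z 10.24
```

{"op": "move_arm", "data": {
  "increments": [
    [0, 0, 0, -5, 0, 0, 0],
    [0, -1.6, -0.2, 0, -0.002, -0.0026, 0],
    [0, 0, 0, 0, 0, 0, 0],
    [0, 0, 0, 0, 0, 0, 0]
  ]
}}

```text
time: 16.38
tool_pos: [0.5527, -0.1952, 0.1872]
tool_rot: [-3.141, 0.0, -1.109]
contact_force: [-0.5, 0.4, 0.3]
opening: 0.0002
```

```bash
python3 st.py; python3 -c "
from snap import *
snap('wrist','w5',(190,150,140,110),5)"
```

```text
tip depth mm 1.18 key in hub dx 0.01 dy -0.62
t 16.38 pos [ 0.5527 -0.1952  0.1872] rot [-3.1414e+00  2.0000e-04 -1.1094e+00] F [-0.45  0.41  0.35] op 0.2
shift mm [-0.62  0.01  0.  ] rotvec [-0.0002  0.0002 -0.0003]
F hub x -0.22 y 0.56 z 0.35
```

View pics/w5.png

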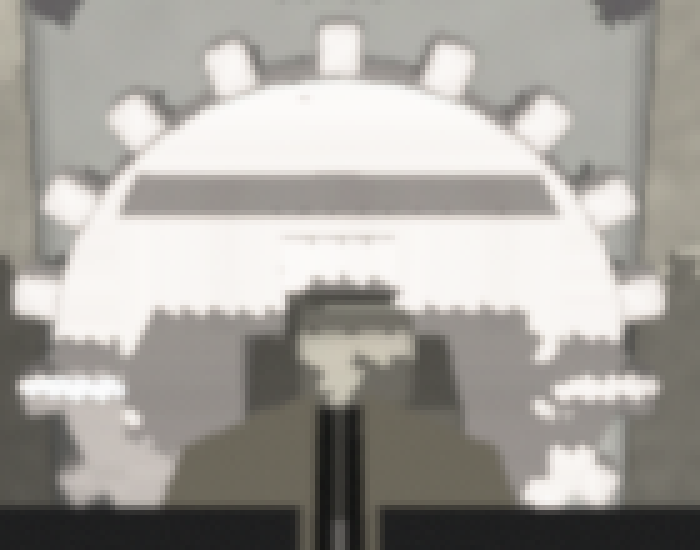

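The picture shows the nose at cols 300–413 (mid 356) while the fingers are at 340. Pushing drove the head about 2 mm sideways, towards hub -y. I will regrip to straighten it, then push with sideways compensation.

{"op": "move_arm", "data": {
  "increments": [
    [50, 0, 0, -12, 0, 0, 0],
    [50, 0, 0, 0, 0, 0, 0],
    [50, 0, 0, 0, 0, 0, 0],
    [50, 0, 0, 0, 0, 0, 0]
  ],
  "newtons": 40
}}

```text
time: 16.92
tool_pos: [0.5527, -0.1952, 0.2001]
tool_rot: [-3.141, 0.0, -1.109]
contact_force: [0.5, -0.6, -0.7]
opening: 0.0358
```

```bash
python3 st.py; python3 -c "
from snap import *
c=snap('wrist','w6',(190,150,140,110),5)
S=c['s'];R=RT(S)
def rt(u,v,z):
    P=ray(c,u,v,z); return (R.inv().apply(P-S['tool_pos'])*1000).round(2)
print(R)
"
```

```text
tip depth mm -11.68 key in hub dx 0.04 dy -0.61
t 16.93 pos [ 0.5527 -0.1952  0.2001] rot [-3.1413e+00  2.0000e-04 -1.1095e+00] F [ 0.53 -0.61 -0.71] op 35.8
shift mm [-0.61  0.04  0.  ] rotvec [-0.0003  0.0002 -0.0003]
F hub x 0.2 y -0.78 z -0.71
Rotation.from_matrix(array([[ 4.45071901e-01, -8.95494837e-01, -1.73302346e-05],
                            [-8.95494776e-01, -4.45071878e-01,  3.61317799e-04],
                            [-3.31271424e-04, -1.45293265e-04, -9.99999935e-01]]))
```

View pics/w6.png

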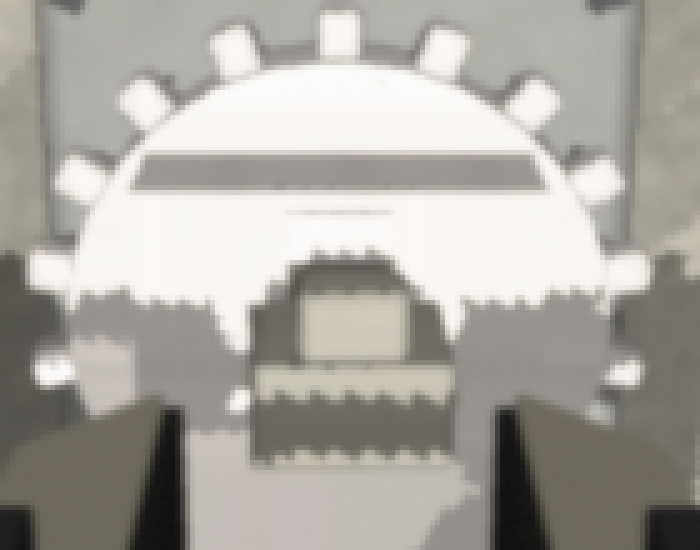

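{"op": "move_arm", "data": {
  "increments": [
    [50, -0.6, 0.3, 0, 0, 0, 0],
    [50, 0, 0, 15, 0, 0, 0],
    [50, 0, 0, 15, 0, 0, 0],
    [50, 0, 0, 5, 0, 0, 0],
    [50, 0, 0, 0, 0, 0, 0]
  ]
}}

```text
time: 17.6
tool_pos: [0.5513, -0.1943, 0.161]
tool_rot: [3.14, 0.003, -1.11]
contact_force: [-1.1, 0.5, -0.5]
opening: 0.0498
```

```bash
python3 st.py
```

```text
tip depth mm 27.44 key in hub dx -0.88 dy 0.77
t 17.6 pos [ 0.5513 -0.1943  0.161 ] rot [ 3.1399e+00  2.7000e-03 -1.1095e+00] F [-1.12  0.55 -0.54] op 49.8
shift mm [ 0.77 -0.88 -0.  ] rotvec [ 0.0016  0.0027 -0.0004]
F hub x -0.76 y 0.99 z -0.54
```

{"op": "move_arm", "data": {
  "increments": [
    [50, 0.6, -0.2, 0, 0.0016, 0.0027, 0],
    [22, 0, 0, 0, 0, 0, 0],
    [22, 0, 0, 0, 0, 0, 0],
    [22, 0, 0, 0, 0, 0, 0],
    [22, 0, 0, 0, 0, 0, 0]
  ]
}}

```text
time: 18.23
tool_pos: [0.5525, -0.1954, 0.1621]
tool_rot: [-3.14, -0.003, -1.11]
contact_force: [0.2, 0.9, -1.5]
opening: 0.0255
```

```bash
python3 st.py
```

```text
tip depth mm 26.31 key in hub dx -0.27 dy -0.75
t 18.23 pos [ 0.5525 -0.1954  0.1621] rot [-3.1402e+00 -2.6000e-03 -1.1095e+00] F [ 0.16  0.89 -1.47] op 25.5
shift mm [-0.75 -0.27 -0.  ] rotvec [-0.0014 -0.0026 -0.0004]
F hub x 0.54 y 0.73 z -1.47
```

{"op": "move_arm", "data": {
  "increments": [
    [22, -0.8, 0, 0, -0.001, -0.003, 0],
    [22, -0.4, 0, 0.5, 0, 0, 0]
  ]
}}

```text
time: 18.48
tool_pos: [0.5526, -0.1954, 0.1621]
tool_rot: [-3.141, -0.002, -1.11]
contact_force: [0.1, -1.1, 3.7]
opening: 0.0259
```

```bash
python3 st.py
```

```text
tip depth mm 26.33 key in hub dx -0.2 dy -0.75
t 18.48 pos [ 0.5526 -0.1954  0.1621] rot [-3.1406e+00 -2.3000e-03 -1.1096e+00] F [ 0.05 -1.13  3.75] op 25.9
shift mm [-0.75 -0.2  -0.  ] rotvec [-0.001  -0.0023 -0.0004]
F hub x -0.46 y -1.03 z 3.75
```

{"op": "move_arm", "data": {
  "increments": [
    [22, -0.6, 0, 2, -0.001, -0.002, 0],
    [22, -0.5, 0, 2, -0.001, -0.002, 0]
  ]
}}

```text
time: 18.73
tool_pos: [0.5527, -0.1953, 0.1612]
tool_rot: [-3.141, -0.002, -1.11]
contact_force: [-2.5, -2.0, 9.7]
opening: 0.0258
```

```bash
python3 st.py
```

```text
tip depth mm 27.22 key in hub dx -0.06 dy -0.75
t 18.73 pos [ 0.5527 -0.1953  0.1612] rot [-3.1409e+00 -2.1000e-03 -1.1097e+00] F [-2.5  -1.95  9.69] op 25.8
shift mm [-0.75 -0.06 -0.  ] rotvec [-0.0007 -0.0021 -0.0005]
F hub x -3.11 y -0.63 z 9.69
```

{"op": "move_arm", "data": {
  "increments": [
    [22, -0.5, 0.2, 2.5, -0.001, -0.002, 0]
  ]
}}

```text
time: 18.85
tool_pos: [0.5527, -0.1953, 0.1606]
tool_rot: [-3.141, -0.002, -1.11]
contact_force: [-3.5, -0.3, 10.6]
opening: 0.0255
```

```bash
python3 st.py
```

```text
tip depth mm 27.83 key in hub dx -0.11 dy -0.76
t 18.85 pos [ 0.5527 -0.1953  0.1606] rot [-3.1407e+00 -2.2000e-03 -1.1097e+00] F [-3.46 -0.34 10.62] op 25.5
shift mm [-0.76 -0.11 -0.  ] rotvec [-0.0009 -0.0022 -0.0006]
F hub x -3.25 y 1.24 z 10.62
```

{"op": "move_arm", "data": {
  "increments": [
    [22, -0.5, 0.2, 3, -0.001, -0.002, 0]
  ]
}}

```text
time: 18.98
tool_pos: [0.5527, -0.1954, 0.1597]
tool_rot: [-3.14, -0.003, -1.11]
contact_force: [-2.2, -0.6, 12.3]
opening: 0.0256
```

```bash
python3 st.py
```

```text
tip depth mm 28.72 key in hub dx -0.12 dy -0.77
t 18.98 pos [ 0.5527 -0.1954  0.1597] rot [-3.1404e+00 -2.5000e-03 -1.1097e+00] F [-2.18 -0.62 12.34] op 25.6
shift mm [-0.77 -0.12 -0.  ] rotvec [-0.0012 -0.0025 -0.0006]
F hub x -2.23 y 0.41 z 12.34
```

{"op": "move_arm", "data": {
  "increments": [
    [22, -0.5, 0.1, 3.2, -0.001, -0.003, 0]
  ]
}}

```text
time: 19.1
tool_pos: [0.5527, -0.1954, 0.1587]
tool_rot: [-3.14, -0.002, -1.11]
contact_force: [-3.5, -1.1, 12.5]
opening: 0.0253
```

```bash
python3 st.py
```

```text
tip depth mm 29.7 key in hub dx -0.08 dy -0.85
t 19.1 pos [ 0.5527 -0.1954  0.1587] rot [-3.1401e+00 -2.0000e-03 -1.1097e+00] F [-3.49 -1.12 12.55] op 25.3
shift mm [-0.85 -0.08 -0.  ] rotvec [-0.0015 -0.002  -0.0005]
F hub x -3.62 y 0.56 z 12.55
```

{"op": "move_arm", "data": {
  "increments": [
    [22, -0.5, 0.1, 3.4, -0.001, -0.003, 0]
  ]
}}

```text
time: 19.23
tool_pos: [0.5528, -0.1955, 0.1578]
tool_rot: [-3.14, -0.002, -1.11]
contact_force: [-3.0, -0.5, 13.3]
opening: 0.0253
```

```bash
python3 st.py
```

```text
tip depth mm 30.65 key in hub dx -0.07 dy -0.98
t 19.23 pos [ 0.5528 -0.1955  0.1578] rot [-3.1398e+00 -1.7000e-03 -1.1096e+00] F [-2.98 -0.48 13.31] op 25.3
shift mm [-0.98 -0.07 -0.  ] rotvec [-0.0018 -0.0017 -0.0005]
F hub x -2.88 y 0.9 z 13.31
```

Pushed gripped to about 14.5 N and the key stays upright. I release it and look again before the final push on the head.

{"op": "move_arm", "data": {
  "increments": [
    [22, 0, 0, 0, 0, 0, 0],
    [50, 0, 0, 0, 0, 0, 0],
    [50, 0, 0, 0, 0, 0, 0],
    [50, 0, 0, 0, 0, 0, 0],
    [50, 0, 0, -15, 0, 0, 0],
    [50, 0, 0, -27, 0, 0, 0],
    [50, 0, 0, 0, 0, 0, 0]
  ]
}}

```text
time: 20.1
tool_pos: [0.5524, -0.1943, 0.202]
tool_rot: [-3.14, 0.001, -1.109]
contact_force: [-0.4, -1.7, -0.5]
opening: 0.05
```

```bash
python3 st.py; python3 -c "
from snap import *
c=snap('wrist','w7',(190,150,140,110),5)
snap('side','s7',(210,100,120,90),5)
"
```

```text
tip depth mm -13.61 key in hub dx 0.15 dy 0.27
t 20.1 pos [ 0.5524 -0.1943  0.202 ] rot [-3.1398e+00  9.0000e-04 -1.1094e+00] F [-0.42 -1.65 -0.46] op 50.0
shift mm [ 0.27  0.15 -0.  ] rotvec [-0.0018  0.0009 -0.0003]
F hub x -1.11 y -1.29 z -0.46
```

View pics/w7.png

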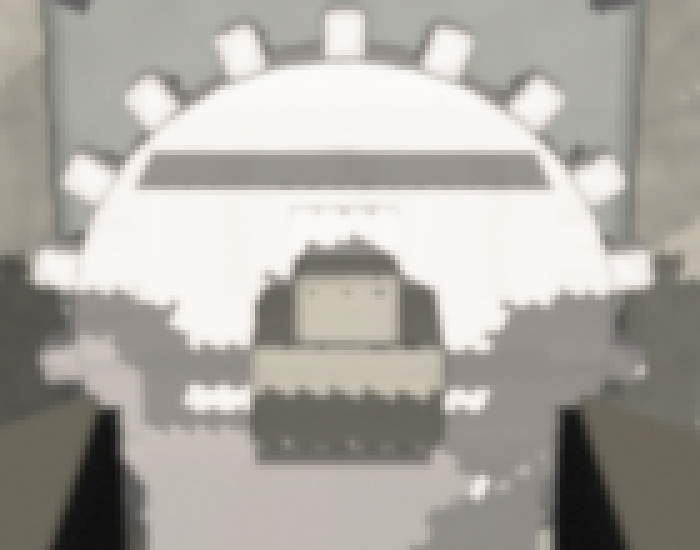

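View pics/s7.png

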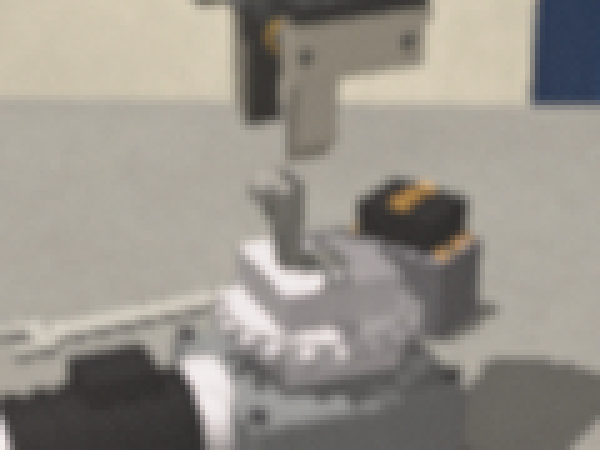

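The key is straight and centred: head cols 252–444 (mid 348) against the hub mark mid 345, nose towards the motor. Now the final push on the head with shut fingers.

{"op": "move_arm", "data": {
  "increments": [
    [0, 0.8, 0, 2, -0.0018, 0.001, 0],
    [0, 0, 0, 0, 0, 0, 0],
    [0, 0, 0, 0, 0, 0, 0],
    [0, 0, 0, 0, 0, 0, 0],
    [0, 0, 0, 8, 0, 0, 0],
    [0, 0, 0, 6, 0, 0, 0],
    [0, 0, 0, 0, 0, 0, 0]
  ],
  "newtons": 20
}}

```text
time: 21.08
tool_pos: [0.5501, -0.1938, 0.1794]
tool_rot: [3.135, 0.008, -1.11]
contact_force: [0.2, -0.2, -0.4]
opening: 0.0006
```

```bash
python3 st.py
```

```text
tip depth mm 8.99 key in hub dx -1.73 dy 1.73
t 21.07 pos [ 0.5501 -0.1938  0.1794] rot [ 3.1353  0.0079 -1.1096] F [ 0.21 -0.16 -0.37] op 0.6
shift mm [ 1.73 -1.73 -0.02] rotvec [ 0.0063  0.0079 -0.0004]
F hub x 0.12 y -0.24 z -0.37
```

{"op": "move_arm", "data": {
  "increments": [
    [0, 2.3, -1.5, -0.5, 0.0063, 0.0079, 0],
    [0, 0, 0, 0, 0, 0, 0],
    [0, 0, 0, 0, 0, 0, 0]
  ]
}}

```text
time: 21.45
tool_pos: [0.5528, -0.1954, 0.1802]
tool_rot: [-3.141, -0.001, -1.11]
contact_force: [0.1, 0.3, 0.2]
opening: 0.0006
```

```bash
python3 st.py
```

```text
tip depth mm 8.2 key in hub dx 0.03 dy -0.89
t 21.45 pos [ 0.5528 -0.1954  0.1802] rot [-3.1407e+00 -1.0000e-03 -1.1096e+00] F [0.11 0.31 0.16] op 0.6
shift mm [-0.89  0.03 -0.  ] rotvec [-0.0008 -0.001  -0.0004]
F hub x 0.23 y 0.23 z 0.16
```

{"op": "move_arm", "data": {
  "increments": [
    [0, 0, 0.2, 1.5, -0.001, -0.001, 0],
    [0, 0, 0, 1.5, 0, 0, 0]
  ]
}}

```text
time: 21.7
tool_pos: [0.5529, -0.1956, 0.1777]
tool_rot: [-3.141, -0.001, -1.109]
contact_force: [-1.4, -0.1, 8.0]
opening: 0.0005
```

```bash
python3 st.py
```

```text
tip depth mm 10.69 key in hub dx 0.01 dy -1.15
t 21.7 pos [ 0.5529 -0.1956  0.1777] rot [-3.1411e+00 -9.0000e-04 -1.1095e+00] F [-1.38 -0.1   8.01] op 0.5
shift mm [-1.15  0.01 -0.  ] rotvec [-0.0005 -0.0009 -0.0003]
F hub x -1.28 y 0.53 z 8.01
```

{"op": "move_arm", "data": {
  "increments": [
    [0, -0.5, 0, 3, -0.001, -0.003, 0]
  ]
}}

```text
time: 21.82
tool_pos: [0.5535, -0.1961, 0.177]
tool_rot: [-3.14, -0.002, -1.109]
contact_force: [-3.2, -1.4, 16.3]
opening: 0.0006
```

```bash
python3 st.py
```

```text
tip depth mm 11.44 key in hub dx 0.34 dy -1.81
t 21.82 pos [ 0.5535 -0.1961  0.177 ] rot [-3.1404e+00 -1.8000e-03 -1.1094e+00] F [-3.22 -1.41 16.32] op 0.6
shift mm [-1.8   0.34 -0.  ] rotvec [-0.0012 -0.0018 -0.0003]
F hub x -3.52 y 0.17 z 16.32
```

16.3 N reached, inside the window. I lift clear and check.

{"op": "move_arm", "data": {
  "increments": [
    [0, 0, 0, -5, 0, 0, 0],
    [0, 0, 0, -15, 0, 0, 0],
    [0, 0, 0, -30, 0, 0, 0],
    [40, 0, 0, -20, 0, 0, 0],
    [40, 0, 0, 0, 0, 0, 0],
    [40, 0, 0, 0, 0, 0, 0]
  ]
}}

```text
time: 22.58
tool_pos: [0.5533, -0.1958, 0.2507]
tool_rot: [-3.14, -0.002, -1.109]
contact_force: [-0.3, 0.6, 0.2]
opening: 0.0259
```

```bash
python3 st.py; python3 -c "
from snap import *
c=snap('wrist','w8',(170,130,180,140),4)
snap('side','s8')
"
```

```text
tip depth mm -62.33 key in hub dx 0.27 dy -1.44
t 22.57 pos [ 0.5533 -0.1958  0.2507] rot [-3.1400e+00 -1.8000e-03 -1.1093e+00] F [-0.26  0.55  0.19] op 25.9
shift mm [-1.44  0.27 -0.  ] rotvec [-0.0016 -0.0018 -0.0002]
F hub x 0.01 y 0.61 z 0.19
```

View pics/w8.png

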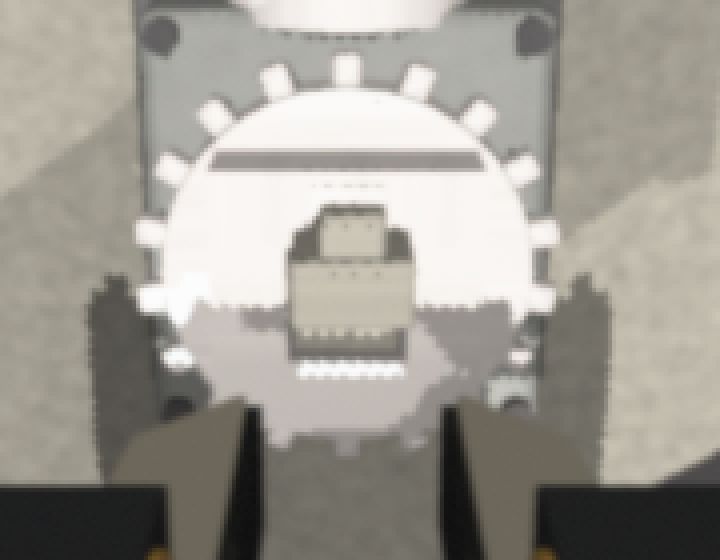

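View pics/s8.png

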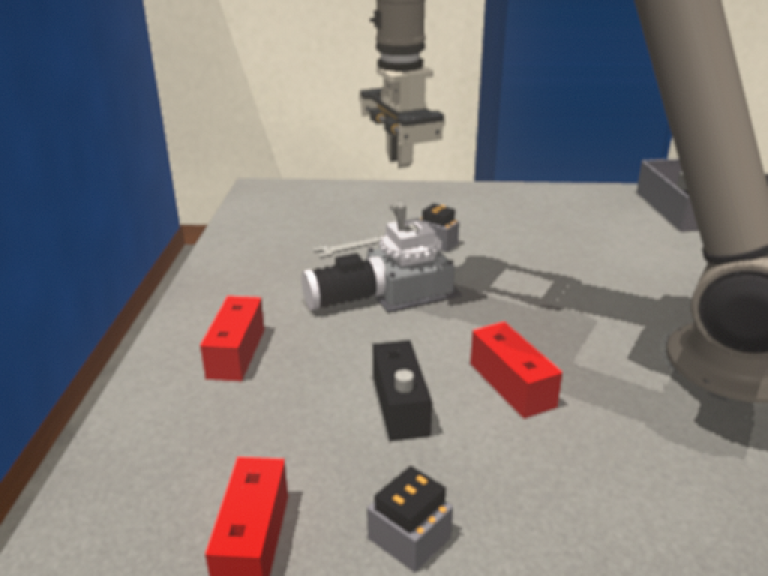

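The key stands upright in the keyway: head at (351,297), against the hub mark mid at 348, nose towards the motor. The pin, contactors and spanner are in place and the gripper is clear, so I hand in.

```bash
python3 -c "
from cell import robot
print(robot.hand_in())"
```

```text
the job is handed in; nothing more can be done
None
```

I took the key from the black rack, put it thin end down into the keyway with its nose pointing outwards to the motor, and drove it in. It stands wedged, the gripper is open and clear, and I handed in at about 22.6 s of the 61 s allowed.

- **Depth:** both walls were first felt with the lower end about 23.5 mm under the hub's top. The key now sits about 34 mm deep, roughly 10 mm further, as expected for a push of about 15 N.
- **Force:** the last push on the head read 16.3 N at the end of its row, the highest reading I took. I only saw the force at the end of each move, so a brief higher peak can't be ruled out.
- **What went wrong:** my first pushes with shut fingers, up to about 10 N, slid the head roughly 2 mm sideways. I gripped the key again to straighten it, pushed it to about 14.5 N while gripped, then let go and did the final push on the head.
- **Last checks:** in the wrist picture the key is upright and centred in the keyway to within about 1 mm. The side picture shows the pin, both contactors and the spanner apparently where they were. I didn't pull on the key to test it, so "tight" rests on the force and depth readings.

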